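# Sweep the mushroom trimmings down the waste hole of the trimming board

### The job

Clear the green trimming board: push the steel cover fully open by its upstand, sweep both mushroom pieces lying on the board down the waste hole into the tub below, then push the cover fully shut again. Only push and sweep with the fingers: do not lift the mushroom pieces off the board, and leave the kitchen timer and the probe thermometer on the board where they are.

Things in the scene. Friction and masses are not known exactly. Their poses are not given: they have to be found in the camera images.
- board: Green plastic trimming board, 320 (x) by 460 (y) by 20 mm, fixed on a low steel stand. Origin on the table below its centre; x points away from the robot across its short side, y to the left along its long side, z up (turned up to 0.2 rad either way). Flat top 98 mm above the origin. The mushroom pieces lie on its bare right part, y under -80 mm.
- hole (a point): Centre of the round waste hole through the board, 95 mm diameter, at board x = 0, y = +45 mm, on the level of the board's top; the tub's mouth is 28 mm below. 8 mm high steel rails run either side, along board y from -20 to +228 mm at x = +-66 to +-80 mm, their -y ends flared outward to x = +-102 mm, y = -47 mm; a 6 mm high end stop joins them at y = 221 to 230 mm.
- cover (a joint): Position of the flat steel cover (140 mm across x, 121 mm along y, 3 mm thick) that slides on the board between the rails: 0 m = fully shut over the hole; it slides along the board's +y to its stop at 0.115 m = fully open, hole wholly clear. Starts shut or up to 15 mm open; about 2 N of friction; stays where it is left.
- upstand (a point): Top centre of the cover's vertical tab, 28 mm above the board's top; the tab is 86 mm wide along board x, 3 mm thick (6.4 mm at its rolled top), on the cover's -y edge: board y = -15.5 mm when shut, +99.5 mm when fully open. Push its -y face towards +y to open, its +y face (over the 3 mm sheet) towards -y to shut.
- trimming_a: Flat, pale mushroom slice, 47 by 34 mm, 7 mm thick, loose on the board, lying flat at any yaw; origin at the centre of its underside. Weighs about 14 g; falls down the hole when swept over it.
- trimming_b: Flat crescent piece of mushroom, 36 by 50 mm, 6 mm thick, loose on the board, lying flat at any yaw; origin at the centre of its underside. Weighs about 14 g; falls down the hole when swept over it.
- tub: White round plastic tub, 115 mm wide at its rim, about 86 mm at its floor, 70 mm high, standing loose on the table below the waste hole; origin at the centre of its underside.
- timer: Round kitchen timer with a green knob, 68 mm diameter, 40 mm high, standing loose on the board beside the far (+x) rail; origin at the centre of its underside. To be left alone.
- thermometer: Probe thermometer, white, lying loose along the near (-x) edge of the board: 26 mm wide, 161 mm long along y, 22 mm high; origin at the centre of its underside. To be left alone.

How it is judged (in metres and radians):
On the way, in this order (a step that is already met when the one before it is completed fails the run):
1. the cover is pushed fully open (value of joint cover above 0.108 m), for 0.2 s.
2. both mushroom pieces are swept down the hole into the tub (horizontal distance between each of trimming_a, trimming_b and tub below 0.055 m and z of each of trimming_a, trimming_b in the frame of tub below 0.068 m), for 0.2 s.
At the end, for the whole second after the job is handed in: The cover is shut (within 7 mm of its stop), both mushroom pieces lie at rest inside the tub below the hole (origin within 55 mm of the tub's axis and lower than its rim), the tub stands upright, and the timer and the thermometer are within 15 mm of where they stood (all of step 2 and value of joint cover below 0.007 m and linear speed of each of trimming_a, trimming_b below 0.03 m/s and angle between tub's own z axis and vertical below 0.1 rad and distance of each of timer, thermometer from where it was at the start of the episode below 0.015 m); the robot touches nothing.
It fails at once if a mushroom piece is lifted (more than 30 mm above the board's top) (z of any of trimming_a, trimming_b in the frame of board above 0.128 m).
It fails at once if the timer or the thermometer is shifted more than 15 mm (distance of any of timer, thermometer from where it was at the start of the episode above 0.015 m).
It also fails if it takes over 72 s, if anything falls off the work surface, if the arm or the gripper's body presses on something with over 40 N, if the wrist force passes 120 N, or if a joint passes its speed limit or range.

### The arm

A 6-joint arm with a two-finger parallel gripper is mounted at the origin on a cart in front of the work surface, level with it; the furniture and walls round the work are solid. World frame = base frame: x ahead of the robot, y to its left, z up, the work surface at z = 0. Lengths are in mm, angles in rad, forces in N, time in s.
With the tool pointing down it reaches from about 350 to 875 mm from the base axis. Payload 4.2 kg.
Tool frame: the origin (TCP) lies between the finger pads; the fingertips stand 14 mm ahead of it and the grasp point (between the pads) lies 5 mm behind it; z points along the fingers, y is the line along which they close (so a half turn about z gives the same grasp; the last joint's range is limited). The gripper opens to 85 mm and grips with 20 to 120 N. Pads are 22 mm wide; open, the fingers measure 114 mm over their backs; the gripper's body (76 mm by 85 mm) begins 54 mm behind the grasp point. The pads swing forward as they close: fully open they stand 13 mm farther back than shut.
Start: joints at [-1.061, 0.385, 0.008, 0, -1.194, -0.259], TCP at [155.129, -605.421, 245.312] pointing down, gripper open.
Joint ranges: [-3.14, 3.14], [-1.21, 2.06], [-1.07, 1.41], [-3.16, 2.05], [-2.99, -0.16], [-3.1, 3.1]. Speed limits (rad/s): [2.79, 2.79, 3.14, 3.14, 3.14, 3.14].

### API

Orientations are given as a unit quaternion [x, y, z, w].
In Python, from bench import * gives the robot as it stands.
- The arm moves only by the tool carry_out, never from a script. Its argument "motion" is a list of rows, each a list of 7 numbers: the turn, a rotation vector about the tool's x, y, z in rad, then the shift along the tool's x, y, z in mm, then the opening, from -1 (shut) to 1 (fully open), so that 0 is half open. A call has 1 to 5 rows; each row is the pose to reach, as a shift and turn from the pose commanded when the call began, along the tool's axes at that moment; what a row does not reach only later rows make up. A row lasts 1/8 s, in which the tool goes at most 62.5 mm and 10.7 degrees, less where a joint would pass 70% of its speed; a pose out of reach is approached as far as the arm can. A call with a gripper value outside its range is refused whole. The fingers move at their own pace and stop on an object; the grip force is fixed at half the most. Time passes only in rows, so rows that repeat a pose let the fingers close. It gives the time, the measured TCP pose, the force, the opening and the grip force at its end, in the units of the state.
- read_state(): the state, without advancing time (a new reading comes with each control period).
- get_image(name): name is "side" or "top"; returns a dict with "color" (480x640x3 uint8, blue, green, red), "mtx" (3x3 intrinsics, pixels), "position" and "orientation" of the camera in the world. Camera axes: x right, y down, z forward; pixel columns grow to the right and rows downward; lengths in mm; the calibration is good to about 2 mm. A picture is of the moment at which its call begins. There is no depth.
- job_done(): hands the job in; it is judged then, once.
The state is a dict: "clock": time; "joints": joint angles; "joint_vel": joint speeds; "joint_efforts": joint torques, N m; "position": TCP position; "ee_rot": TCP orientation; "contact_force": force on the tool from outside, world axes, zero at the start; "wrist_torque": the same for the moment, N m; "gripper_width": finger opening in mm; "grasp_force": force on a finger pad.
Only numpy, scipy, OpenCV 4.12 (cv2) and the standard library are available. Lean on these libraries where they do the work, as an engineer would, in place of code of your own. Each camera call takes 0.05 s, during which the arm holds its last target. There are 200 camera calls.

## Working session

There is one attempt and no reset: what is moved stays moved. The work goes in short steps, Python scripts to look and compute and a tool call to move; the robot and the scene stay as the last step left them, time stands still between calls to the robot, and variables do not carry over. Pictures are saved under pics/ and viewed, at most 10 in all, crops included, and the job is handed in when it is done.

Besides the shell and the picture viewer there is one more tool, called after "Emit:" as name(argument=value, ...), one argument or row to a line, values as JSON. carry_out: Moves the arm, as the interface text tells. Its arguments: {"type":"object","properties":{"motion":{"type":"array"}},"required":["motion"]}

```bash
mkdir -p pics; cat > h.py <<'E'
from bench import *
import numpy as np, cv2
from scipy.spatial.transform import Rotation as R
def ray(im,u,v,z):
    d=R.from_quat(im["orientation"]).apply(np.linalg.inv(im["mtx"])@[u,v,1.]); p=np.array(im["position"],float)
    return p+d*(z-p[2])/d[2]
def proj(im,P):
    q=R.from_quat(im["orientation"]).inv().apply(np.array(P,float)-im["position"]); w=im["mtx"]@q; return w[:2]/w[2]
E
python3 - <<'E'
from h import *
for n in("top","side"):
    im=get_image(n); cv2.imwrite(f"pics/{n}0.png",im["color"]); print(n,im["position"],im["orientation"],im["mtx"][0])
s=read_state(); print(s)
E
```

```text
top [440.05442112  18.94384378 946.93690065] [-0.69920127  0.71399543 -0.02068614  0.03000305] [535.27151918   0.         319.99036521]
side [610.22153774 490.37304257 817.14228158] [ 0.12595282  0.94727182 -0.2931204  -0.02987333] [480.82309642   0.         320.00909907]
{'clock': 0.1, 'joints': array([-1.06140346e+00,  3.85480707e-01,  6.75487235e-03, -4.32932385e-04,
       -1.19399497e+00, -2.58571680e-01]), 'joint_vel': array([ 0.00020251, -0.00312754,  0.00169484,  0.00261294,  0.00032481,
       -0.00036342]), 'joint_efforts': array([-2.02752693e-03, -3.93315983e+01,  1.88928491e+01,  4.19804066e+00,
       -2.61341105e-03,  2.41350257e-06]), 'position': array([ 155.00155959, -604.9627743 ,  244.327636  ]), 'ee_rot': array([-1.25002837e-01,  9.92155897e-01,  9.67542243e-04, -1.73917622e-04]), 'contact_force': array([0.53265477, 0.02737741, 0.66482159]), 'wrist_torque': array([0.02420558, 0.0253657 , 0.00637611]), 'grasp_force': 0.0, 'gripper_width': 85.18321181909455}
```

View pics/top0.png

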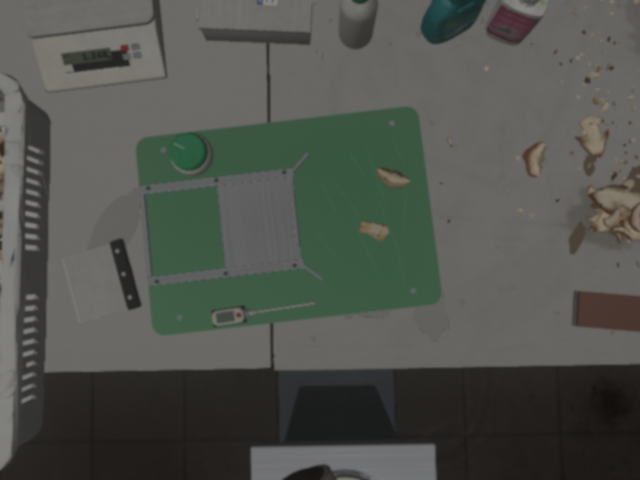

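View pics/side0.png

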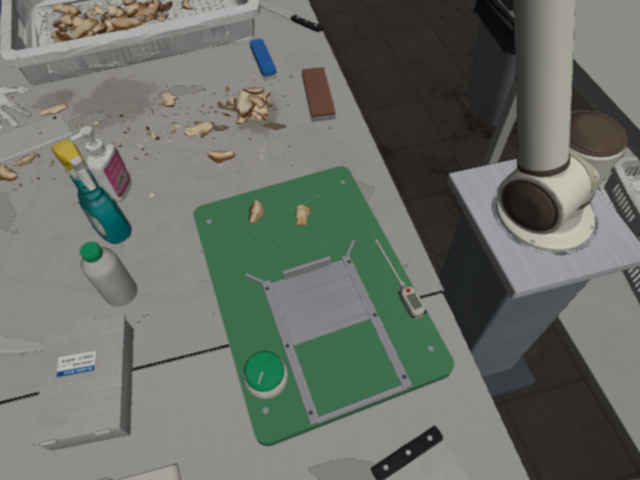

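The top view shows the board from (137,108) to (440,333), with the cover shut and its upstand near (297,220). The pieces are at (393,178) and (374,230), the timer at (188,152) and the thermometer at (228,316). The side view agrees and the paths are free.

```bash
cat >> h.py <<'E'
def board(im):
    hsv=cv2.cvtColor(im["color"],cv2.COLOR_BGR2HSV)
    g=cv2.inRange(hsv,(50,90,40),(85,255,255))
    cs,_=cv2.findContours(g,cv2.RETR_EXTERNAL,cv2.CHAIN_APPROX_NONE); c=max(cs,key=cv2.contourArea)
    P=np.array([ray(im,u,v,98)[:2] for u,v in cv2.convexHull(c)[:,0]],np.float32)
    (cx,cy),(w,h),a=cv2.minAreaRect(P); a=np.radians(a)
    a=(a+np.pi/4)%(np.pi/2)-np.pi/4
    return np.array([cx,cy]),a,(w,h)
def tob(p,c,a): 
    d=np.array(p[:2])-c; return np.array([np.cos(a)*d[0]+np.sin(a)*d[1],-np.sin(a)*d[0]+np.cos(a)*d[1]])
def tow(b,c,a): return c+np.array([np.cos(a)*b[0]-np.sin(a)*b[1],np.sin(a)*b[0]+np.cos(a)*b[1]])
def pieces(im,c,a):
    hsv=cv2.cvtColor(im["color"],cv2.COLOR_BGR2HSV)
    m=cv2.inRange(hsv,(0,40,60),(30,255,255)); out=[]
    for k in cv2.findContours(m,cv2.RETR_EXTERNAL,cv2.CHAIN_APPROX_NONE)[0]:
        if cv2.contourArea(k)<60: continue
        B=np.array([tob(ray(im,u,v,102),c,a) for u,v in k[:,0]])
        if abs(B.mean(0)[0])<150 and abs(B.mean(0)[1])<222: out.append((B.min(0).round(),B.max(0).round()))
    return out
E
python3 - <<'E'
from h import *
for n in("top","side"):
    im=get_image(n); c,a,s=board(im); print(n,c,a,s); print(pieces(im,c,a))
    if n=="top":
        for q in [(148,188),(156,281),(284,172),(298,265),(297,220),(213,316),(315,303),(188,152)]: print(q,tob(ray(im,*q,106),c,a).round())
    else:
        for q in [(283,273),(330,260)]: print(q,tob(ray(im,*q,126),c,a).round())
E
```

```text
top [648.65606689 240.93533325] 0.7687243781285713 (60.67852020263672, 55.89856719970703)
[]
(148, 188) [-1. 86.]
(156, 281) [-117.  180.]
(284, 172) [-138.  -85.]
(298, 265) [-258.    4.]
(297, 220) [-206.  -45.]
(213, 316) [-220.  154.]
(315, 303) [-319.   28.]
(188, 152) [-5.  0.]
side [533.50305176  85.25935364] 0.0963201034296578 (316.17242431640625, 460.2384948730469)
[(array([ -52., -160.]), array([ -16., -114.])), (array([  30., -203.]), array([  64., -153.]))]
(283, 273) [ 42. -15.]
(330, 260) [-41. -10.]
```

```bash
sed -i 's/(50,90,40)/(45,60,30)/' h.py
python3 - <<'E'
from h import *
im=get_image("top"); c,a,s=board(im); print(c,a,s); print(pieces(im,c,a))
for q in [(148,188),(156,281),(284,172),(298,265),(213,316),(315,303),(188,152)]: print(q,tob(ray(im,*q,106),c,a).round())
print(cv2.cvtColor(im["color"],cv2.COLOR_BGR2HSV)[[200,230,300],[350,374,400]])
c=np.array([533.5,85.3]);a=.096
r=R.from_quat(read_state()["ee_rot"]); print(r.as_matrix().round(3))
E
```

```text
[533.86724854  82.47390747] 0.09470715991545131 (318.0237121582031, 457.04510498046875)
[(array([ -51., -157.]), array([ -17., -113.])), (array([  31., -201.]), array([  64., -152.]))]
(148, 188) [ 74. 213.]
(156, 281) [-74. 214.]
(284, 172) [75. -5.]
(298, 265) [-75. -11.]
(213, 316) [-139.  130.]
(315, 303) [-137.  -30.]
(188, 152) [125. 144.]
[[ 67  86  86]
 [ 20  51 124]
 [ 67  78  88]]
[[-0.969 -0.248 -0.   ]
 [-0.248  0.969  0.001]
 [ 0.     0.001 -1.   ]]
```

```bash
cat >> h.py <<'E'
C=np.array([533.7,83.8]);A=.095
def go(bx,by,z,yaw=0,frac=1):
    """turn/shift in tool axes to TCP board x,y, world z; push direction yawed from board +y (ccw)"""
    s=read_state(); r=R.from_quat(s["ee_rot"])
    t=A+yaw+np.pi                     # tool y angle = board -x
    ty=np.array([np.cos(t),np.sin(t),0]); tz=np.array([0,0,-1.]); 
    g=R.from_matrix(np.c_[np.cross(ty,tz),ty,tz])
    rot=(r.inv()*g).as_rotvec()
    d=r.inv().apply(np.r_[tow((bx,by),C,A),z]-s["position"])
    print("to",bx,by,z,yaw,"turn",rot.round(3),"shift",d.round(1),flush=True)
def st():
    s=read_state(); p=s["position"]; t=R.from_quat(s["ee_rot"]).as_matrix()[:,1]
    print("t",round(s["clock"],2),"board",tob(p,C,A).round(1),"z",p[2].round(1),"yaw",round((np.arctan2(t[1],t[0])-A)%(2*np.pi)-np.pi,3),"F",s["contact_force"].round(1),"w",round(s["gripper_width"],1))
E
python3 - <<'E'
from h import *
st(); go(0,-60,245)
E
```

```text
t 0.25 board [-442.3 -650. ] z 244.8 yaw -1.415 F [-0.1  0.3  0.8] w 85.4
to 0 -60 245 0 turn [ 1.000e-03  1.000e-03 -1.415e+00] shift [-5.284e+02  5.142e+02  3.000e-01]
```

Emit:
carry_out(
  motion=[
    [0, 0, -0.12, -40, 39, 0, -0.75],
    [0, 0, -0.24, -80, 78, 0, -0.75],
    [0, 0, -0.36, -122, 120, 0, -0.75],
    [0, 0, -0.48, -164, 162, 0, -0.75],
    [0, 0, -0.6, -206, 204, 0, -0.75],
  ],
)

```text
clock: 0.88
position: [304.7, -355.0, 245.5]
ee_rot: [-0.414, 0.91, -0.0, 0.0]
contact_force: [0.9, 0.3, -0.5]
gripper_width: 10.6
grasp_force: 0.0
```

```bash
python3 -c "
from h import *
st(); go(0,-60,245)"
```

```text
t 0.88 board [-269.6 -415.1] z 245.5 yaw -0.811 F [ 0.9  0.3 -0.5] w 10.6
to 0 -60 245 0 turn [-0.001 -0.    -0.811] shift [-440.    71.9    0.5]
```

Emit:
carry_out(
  motion=[
    [0, 0, -0.12, -60, 10, 0, -0.75],
    [0, 0, -0.24, -120, 20, 0, -0.75],
    [0, 0, -0.36, -180, 30, 0, -0.75],
    [0, 0, -0.48, -240, 40, 0, -0.75],
    [0, 0, -0.6, -300, 50, 0, -0.75],
  ],
)

```text
clock: 1.5
position: [465.0, -96.2, 245.7]
ee_rot: [-0.665, 0.747, -0.0, 0.0]
contact_force: [0.8, -0.7, -0.4]
gripper_width: 10.8
grasp_force: 0.0
```

```bash
python3 -c "
from h import *
st(); go(0,-60,180)"
```

```text
t 1.5 board [ -85.5 -172.7] z 245.7 yaw -0.211 F [ 0.8 -0.7 -0.4] w 10.8
to 0 -60 180 0 turn [-0.001  0.    -0.211] shift [-128.   -60.    65.7]
```

Emit:
carry_out(
  motion=[
    [0, 0, -0.11, -54, -25, 0, -0.75],
    [0, 0, -0.211, -108, -50, 0, -0.75],
    [0, 0, -0.211, -128, -60, 50, -0.75],
    [0, 0, -0.211, -128, -60, 105, -0.75],
    [0, 0, -0.211, -128, -60, 126, -0.75],
  ],
)

```text
clock: 2.12
position: [537.1, 21.7, 115.7]
ee_rot: [0.739, -0.674, -0.002, 0.003]
contact_force: [0.0, -0.5, 0.2]
gripper_width: 10.9
grasp_force: 0.0
```

```bash
python3 -c "
from h import *
im=get_image('side'); cv2.imwrite('pics/s1.png',cv2.resize(im['color'][180:380,180:460],None,fx=2.8,fy=2.8))
st(); go(0,85,120); go(0,60,120)"
```

```text
t 2.17 board [ -3.4 -62.4] z 114.2 yaw -0.005 F [-0.5  0.2 -2.3] w 11.0
to 0 85 120 0 turn [ 0.009 -0.001 -0.005] shift [-147.4   -2.7   -6. ]
to 0 60 120 0 turn [ 0.009 -0.001 -0.005] shift [-122.4   -2.8   -6. ]
```

View pics/s1.png

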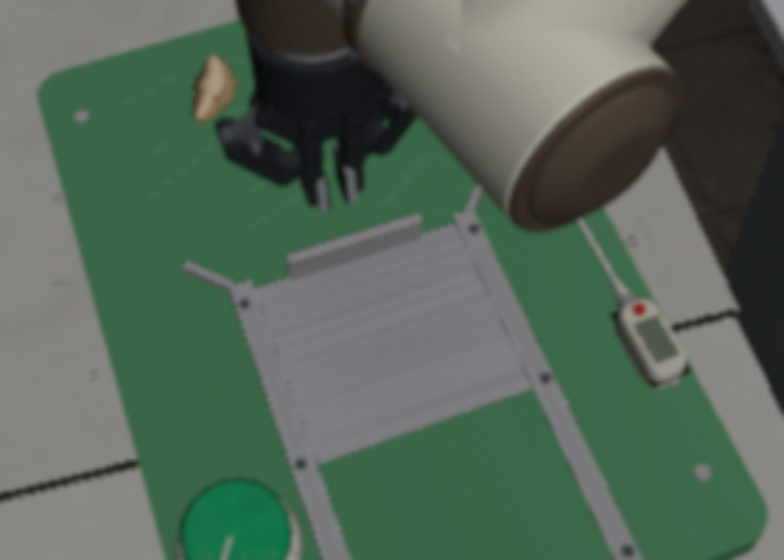

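The picture shows the fingers just in front of the tab (tips near (325,205) and (355,200) in the crop), with the tab from (290,265) to (420,225). Next I push it.

Emit:
carry_out(
  motion=[
    [0.009, 0, 0, -15, -3, -5, -0.75],
    [0.009, 0, 0, -40, -3, -6, -0.75],
    [0.009, 0, 0, -65, -3, -6, -0.75],
    [0.009, 0, 0, -90, -3, -6, -0.75],
    [0.009, 0, 0, -115, -3, -6, -0.75],
  ],
)

```text
clock: 2.8
position: [532.6, 137.9, 127.8]
ee_rot: [0.739, -0.674, 0.004, -0.005]
contact_force: [2.3, -2.5, -1.7]
gripper_width: 10.8
grasp_force: 1.4
```

```bash
python3 -c "
from h import *
st(); go(0,85,120); go(0,90,120)"
```

```text
t 2.8 board [ 4.1 53.9] z 127.8 yaw -0.004 F [ 2.3 -2.5 -1.7] w 10.8
to 0 85 120 0 turn [-0.013  0.001 -0.004] shift [-31.    4.3   7.7]
to 0 90 120 0 turn [-0.013  0.001 -0.004] shift [-36.    4.3   7.7]
```

Emit:
carry_out(
  motion=[
    [0, 0, 0, -10, 0, 3, -0.75],
    [0, 0, 0, -22, 0, 5, -0.75],
    [0, 0, 0, -32, 0, 5, -0.75],
    [0, 0, 0, -32, 0, 5, -0.75],
    [0, 0, 0, -32, 0, 5, -0.75],
  ],
)

```text
clock: 3.42
position: [528.9, 168.6, 120.2]
ee_rot: [0.738, -0.674, 0.003, -0.004]
contact_force: [0.5, 0.2, -0.9]
gripper_width: 10.8
grasp_force: 0.1
```

```bash
python3 -c "
from h import *
im=get_image('top'); cv2.imwrite('pics/t2.png',cv2.resize(im['color'][90:350,120:460],None,fx=2.3,fy=2.3))
st(); go(0,90,120)"
```

```text
t 3.48 board [ 3.2 84.9] z 120.1 yaw -0.005 F [ 1.2 -0.1 -0.2] w 10.5
to 0 90 120 0 turn [-0.009  0.001 -0.005] shift [-5.1  3.2  0.1]
```

View pics/t2.png

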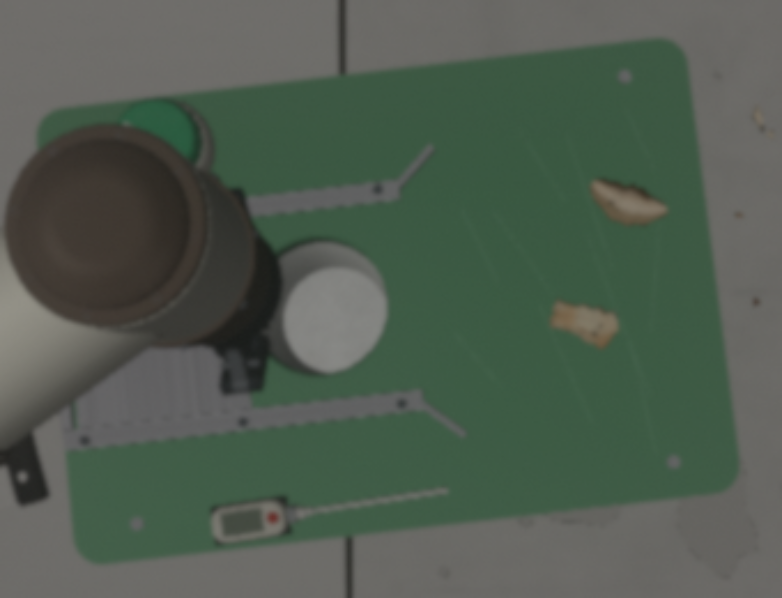

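The hole is clear (centre (325,305) in the crop) and the cover is nearly open or fully open. I press a little further until the stop shows in the force.

Emit:
carry_out(
  motion=[
    [0, 0, 0, -3, 3, 0, -0.75],
    [0, 0, 0, -6, 3, 0, -0.75],
    [0, 0, 0, -9, 3, 0, -0.75],
    [0, 0, 0, -9, 3, 0, -0.75],
  ],
)

```text
clock: 3.98
position: [526.8, 169.4, 120.5]
ee_rot: [0.738, -0.675, 0.007, 0.001]
contact_force: [15.5, -28.3, -0.5]
gripper_width: 10.8
grasp_force: 15.0
```

```bash
python3 -c "
from h import *
st(); go(0,90,180)"
```

```text
t 3.98 board [ 1.3 85.9] z 120.5 yaw -0.005 F [ 15.5 -28.3  -0.5] w 10.8
to 0 90 180 0 turn [-0.007 -0.012 -0.005] shift [ -3.4   0.9 -59.6]
```

At the stop with 28 N: open. Next I back off, lift and go behind piece A.

Emit:
carry_out(
  motion=[
    [0, 0, 0, 20, 0, 0, -0.75],
    [0, 0, 0, 40, 0, -40, -0.75],
    [0, 0, 0, 95, 15, -55, -0.75],
    [0, 0, 0, 150, 30, -55, -0.75],
    [0, 0, 0, 205, 45, -55, -0.75],
  ],
)

```text
clock: 4.6
position: [497.9, -32.3, 175.2]
ee_rot: [0.739, -0.674, 0.003, -0.004]
contact_force: [1.6, -0.9, -0.2]
gripper_width: 11.0
grasp_force: 0.0
```

Emit:
carry_out(
  motion=[
    [0, 0, 0.1, 55, 0, 0, -0.75],
    [0, 0, 0.187, 64, 0, 0, -0.75],
    [0, 0, 0.187, 64, 0, 0, -0.75],
    [0, 0, 0.187, 64, 0, 0, -0.75],
  ],
)

```text
clock: 5.1
position: [504.1, -94.3, 174.8]
ee_rot: [-0.673, 0.74, -0.003, 0.004]
contact_force: [0.8, 0.6, 0.6]
gripper_width: 10.7
grasp_force: 0.0
```

```bash
python3 -c "
from h import *
st(); go(-43,-184,115,-0.187)"
```

```text
t 5.1 board [ -46.3 -174.5] z 174.8 yaw -0.189 F [0.8 0.6 0.6] w 10.7
to -43 -184 115 -0.187 turn [-0.009  0.002 -0.002] shift [ 8.9 -4.5 59.8]
```

Emit:
carry_out(
  motion=[
    [-0.009, 0, 0, 10, -4, 25, -0.75],
    [-0.009, 0, 0, 10, -4, 50, -0.75],
    [-0.009, 0, 0, 10, -4, 57, -0.75],
    [-0.009, 0, 0, 10, -4, 57, -0.75],
    [-0.009, 0, 0, 10, -4, 57, -0.75],
  ],
)

```text
clock: 5.72
position: [508.5, -104.8, 118.9]
ee_rot: [-0.673, 0.74, -0.0, 0.001]
contact_force: [0.4, -0.6, 0.2]
gripper_width: 10.8
grasp_force: 0.0
```

Emit:
carry_out(
  motion=[
    [0, 0, 0, 0, 0, 2, -0.75],
    [0, 0, 0, 0, 0, 3, -0.75],
    [0, 0, 0, 0, 0, 3, -0.75],
  ],
)

```text
clock: 6.1
position: [507.7, -105.3, 115.0]
ee_rot: [-0.672, 0.74, 0.001, 0.001]
contact_force: [0.1, 0.5, -0.2]
gripper_width: 10.4
grasp_force: 0.0
```

```bash
python3 -c "
from h import *
st();im=get_image('side'); print(pieces(im,C,A)); cv2.imwrite('pics/s3.png',cv2.resize(im['color'][150:350,180:460],None,fx=2.8,fy=2.8)); go(0,0,114,-0.187)"
```

```text
t 6.1 board [ -43.8 -185.7] z 115.0 yaw -0.191 F [ 0.1  0.5 -0.2] w 10.4
[(array([ -52., -159.]), array([ -16., -112.])), (array([  31., -202.]), array([  64., -151.]))]
to 0 0 114 -0.187 turn [-0.     0.002 -0.004] shift [-190.7   -7.7    1.3]
```

View pics/s3.png

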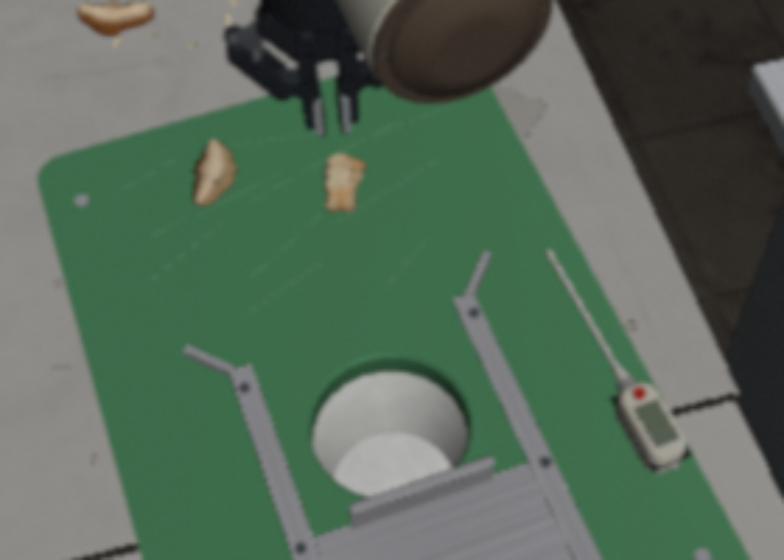

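Fingers at (332,130) in the crop, right behind piece A (345,180); the hole is fully clear. Sweeping.

Emit:
carry_out(
  motion=[
    [0, 0, 0, -15, -1, 1.5, -0.75],
    [0, 0, 0, -35, -2, 1.5, -0.75],
    [0, 0, 0, -55, -3, 1.5, -0.75],
    [0, 0, 0, -75, -4, 1.5, -0.75],
    [0, 0, 0, -95, -5, 1.5, -0.75],
  ],
)

```text
clock: 6.78
position: [521.9, -9.7, 113.5]
ee_rot: [-0.673, 0.74, 0.001, 0.001]
contact_force: [-1.3, -0.6, 0.6]
gripper_width: 10.9
grasp_force: 0.1
```

```bash
python3 -c "
from h import *
st();im=get_image('side'); print(pieces(im,C,A)); im=get_image('top'); print(pieces(im,C,A)); go(0,0,114,-0.187)"
```

```text
t 6.78 board [-20.6 -91.9] z 113.5 yaw -0.191 F [-1.3 -0.6  0.6] w 10.9
[(array([-31., -85.]), array([  7., -38.])), (array([  29., -202.]), array([  64., -151.]))]
[(array([-27.,  56.]), array([20., 77.])), (array([  31., -202.]), array([  51., -183.])), (array([ -33., -138.]), array([100., -48.]))]
to 0 0 114 -0.187 turn [-0.     0.002 -0.001] shift [-93.5  -2.6  -0.2]
```

Piece A follows well. Continuing over the hole.

Emit:
carry_out(
  motion=[
    [0, 0, 0, -22, -1, 0, -0.75],
    [0, 0, 0, -44, -2, 0, -0.75],
    [0, 0, 0, -66, -3, 0, -0.75],
    [0, 0, 0, -88, -3, 0, -0.75],
    [0, 0, 0, -110, -3, 0, -0.75],
  ],
)

```text
clock: 7.5
position: [535.3, 99.2, 113.7]
ee_rot: [-0.672, 0.74, 0.001, 0.001]
contact_force: [0.4, -0.6, -0.7]
gripper_width: 10.8
grasp_force: 0.0
```

Emit:
carry_out(
  motion=[
    [0, 0, 0, -6, 0, 0, -0.75],
    [0, 0, 0, -6, 0, 0, -0.75],
  ],
)

```text
clock: 7.75
position: [535.8, 104.4, 113.6]
ee_rot: [-0.673, 0.74, 0.001, 0.0]
contact_force: [0.1, 0.8, -0.6]
gripper_width: 10.7
grasp_force: 0.0
```

```bash
python3 -c "
from h import *
st();im=get_image('side'); print(pieces(im,C,A)); cv2.imwrite('pics/s4.png',cv2.resize(im['color'][150:350,180:460],None,fx=2.8,fy=2.8)); go(57,-225,170,0.21)"
```

```text
t 7.75 board [ 4.  20.3] z 113.6 yaw -0.19 F [ 0.1  0.8 -0.6] w 10.7
[(array([-14.,  58.]), array([26., 82.])), (array([  31., -202.]), array([  64., -151.]))]
to 57 -225 170 0.21 turn [ 0.     0.002 -0.401] shift [230.2 -98.6 -56.8]
```

View pics/s4.png

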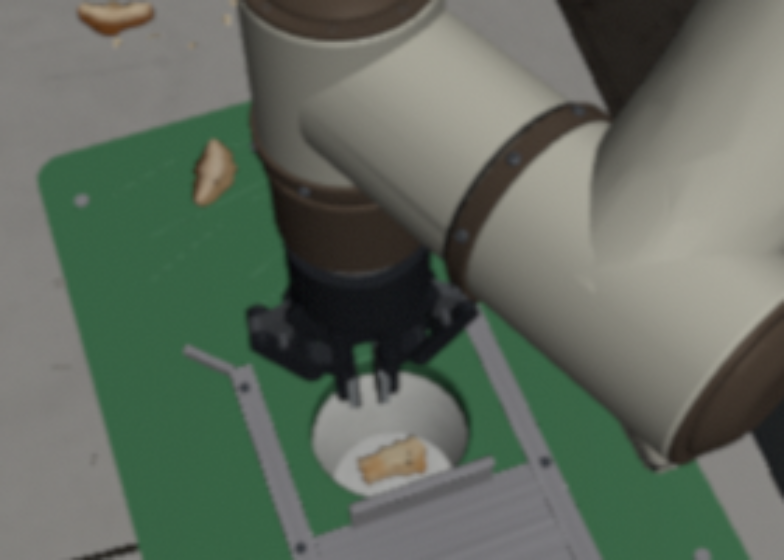

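Piece A lies in the tub ((393,460) in the crop). Next, behind piece B.

Emit:
carry_out(
  motion=[
    [0, 0, 0, 5, 0, -50, -0.75],
    [0, 0, -0.1, 60, -24, -57, -0.75],
    [0, 0, -0.2, 115, -48, -57, -0.75],
    [0, 0, -0.3, 170, -72, -57, -0.75],
    [0, 0, -0.4, 226, -94, -57, -0.75],
  ],
)

```text
clock: 8.43
position: [607.8, -132.6, 170.5]
ee_rot: [0.807, -0.591, -0.0, -0.001]
contact_force: [1.6, -0.1, 0.0]
gripper_width: 10.7
grasp_force: 0.0
```

Emit:
carry_out(
  motion=[
    [0, 0, 0, 0, 0, 0, -0.75],
    [0, 0, 0, 0, 0, 0, -0.75],
  ],
)

```text
clock: 8.68
position: [607.1, -130.8, 170.0]
ee_rot: [0.805, -0.593, -0.001, -0.0]
contact_force: [0.5, -0.2, -0.6]
gripper_width: 10.5
grasp_force: 0.0
```

```bash
python3 -c "
from h import *
st(); go(53,-222,114,0.21)"
```

```text
t 8.68 board [  52.7 -220.6] z 170.0 yaw 0.207 F [ 0.5 -0.2 -0.6] w 10.5
to 53 -222 114 0.21 turn [ 0.     0.002 -0.003] shift [ 1.5  0.  56. ]
```

Emit:
carry_out(
  motion=[
    [0, 0, 0, 2, 0, 25, -0.75],
    [0, 0, 0, 2, 0, 48, -0.75],
    [0, 0, 0, 2, 0, 55, -0.75],
    [0, 0, 0, 2, 0, 56, -0.75],
    [0, 0, 0, 2, 0, 56, -0.75],
  ],
)

```text
clock: 9.3
position: [609.0, -131.4, 115.4]
ee_rot: [0.806, -0.592, 0.0, -0.001]
contact_force: [-0.4, -0.3, 0.4]
gripper_width: 10.9
grasp_force: 0.0
```

Emit:
carry_out(
  motion=[
    [0, 0, 0, -12, 0, 0, -0.75],
    [0, 0, 0, -27, 0, 0, -0.75],
    [0, 0, 0, -42, 0, 0, -0.75],
    [0, 0, 0, -57, 0, 0, -0.75],
    [0, 0, 0, -72, 0, 0, -0.75],
  ],
)

```text
clock: 9.93
position: [586.5, -61.9, 114.6]
ee_rot: [0.806, -0.592, -0.0, -0.001]
contact_force: [0.4, 0.8, -0.1]
gripper_width: 10.4
grasp_force: 0.1
```

```bash
python3 -c "
from h import *
st();im=get_image('side'); print(pieces(im,C,A)); cv2.imwrite('pics/s5.png',cv2.resize(im['color'][150:350,180:460],None,fx=2.8,fy=2.8)); go(0,20,114,0.21)"
```

```text
t 9.93 board [  38.7 -150.1] z 114.6 yaw 0.209 F [ 0.4  0.8 -0.1] w 10.4
[(array([-14.,  58.]), array([26., 82.])), (array([  26., -139.]), array([  78., -111.])), (array([ -98., -225.]), array([   4., -169.])), (array([-111., -238.]), array([  25., -183.]))]
to 0 20 114 0.21 turn [-0.     0.002  0.001] shift [-173.1    2.2    0.9]
```

View pics/s5.png

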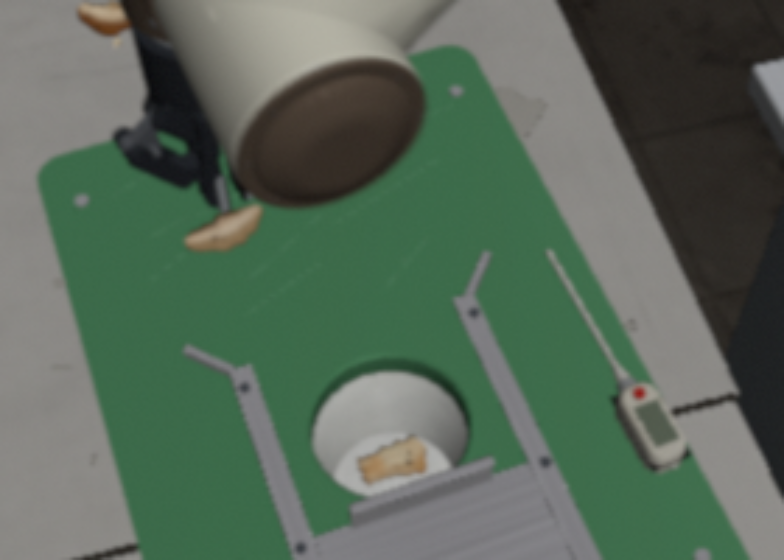

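Piece B has turned crosswise ((222,230) in the crop) with the fingers off its centre. I back off, recentre and aim at the hole.

Emit:
carry_out(
  motion=[
    [0, 0, 0, 12, 0, 0, -0.75],
    [0, 0, -0.05, 12, -12, 0, -0.75],
    [0, 0, -0.09, 14, -21, 0, -0.75],
    [0, 0, -0.09, 14, -21, 0, -0.75],
    [0, 0, -0.09, 14, -21, 0, -0.75],
  ],
)

```text
clock: 10.6
position: [610.7, -70.9, 114.1]
ee_rot: [0.831, -0.556, -0.001, -0.0]
contact_force: [-0.6, 0.0, -0.2]
gripper_width: 10.9
grasp_force: 0.0
```

```bash
python3 -c "
from h import *
st();im=get_image('side'); print(pieces(im,C,A)[:2]); go(28,-60,114,0.297); go(0,25,114,0.297)"
```

```text
t 10.6 board [  62.  -161.3] z 114.1 yaw 0.297 F [-0.6  0.  -0.2] w 10.9
[(array([-14.,  58.]), array([26., 82.])), (array([  24., -136.]), array([  78., -108.]))]
to 28 -60 114 0.297 turn [-0.     0.002  0.001] shift [-106.7    2.8    0.4]
to 0 25 114 0.297 turn [-0.     0.002  0.001] shift [-196.2    4.6    0.6]
```

Emit:
carry_out(
  motion=[
    [0, 0, 0, -18, 0, 0.5, -0.75],
    [0, 0, 0, -38, 0, 0.5, -0.75],
    [0, 0, 0, -58, 0, 0.5, -0.75],
    [0, 0, 0, -78, 0, 0.5, -0.75],
    [0, 0, 0, -95, 0, 0.5, -0.75],
  ],
)

```text
clock: 11.28
position: [574.0, 19.2, 114.3]
ee_rot: [0.832, -0.555, -0.0, -0.001]
contact_force: [0.5, -0.4, -0.2]
gripper_width: 10.8
grasp_force: 0.0
```

```bash
python3 -c "
from h import *
st();im=get_image('side'); print(pieces(im,C,A)[:2]); go(0,25,114,0.297)"
```

```text
t 11.28 board [ 34.  -68.2] z 114.3 yaw 0.3 F [ 0.5 -0.4 -0.2] w 10.8
[(array([-14.,  58.]), array([26., 82.])), (array([  2., -61.]), array([ 55., -33.]))]
to 0 25 114 0.297 turn [-0.001  0.002  0.004] shift [-97.8   4.7   0.4]
```

Emit:
carry_out(
  motion=[
    [0, 0, 0, -20, 0, 0, -0.75],
    [0, 0, 0, -42, 0, 0, -0.75],
    [0, 0, 0, -64, 0, 0, -0.75],
    [0, 0, 0, -86, 2, 0, -0.75],
    [0, 0, 0, -105, 4, 0, -0.75],
  ],
)

```text
clock: 11.95
position: [530.0, 114.1, 114.3]
ee_rot: [0.832, -0.555, -0.0, -0.001]
contact_force: [0.2, 0.4, -0.1]
gripper_width: 10.8
grasp_force: 0.0
```

Emit:
carry_out(
  motion=[
    [0, 0, 0, -3, 0, 0, -0.75],
    [0, 0, 0, -3, 0, 0, -0.75],
  ],
)

```text
clock: 12.2
position: [529.5, 115.8, 114.3]
ee_rot: [0.832, -0.555, -0.0, -0.001]
contact_force: [-0.4, 0.7, -0.5]
gripper_width: 10.9
grasp_force: 0.0
```

```bash
python3 -c "
from h import *
st();im=get_image('side'); print(pieces(im,C,A)); cv2.imwrite('pics/s6.png',cv2.resize(im['color'][150:350,180:460],None,fx=2.8,fy=2.8)); go(0,25,180);go(0,135,180);go(0,135,122)"
```

```text
t 12.2 board [-1.1 32.3] z 114.3 yaw 0.299 F [-0.4  0.7 -0.5] w 10.9
[(array([-14.,  58.]), array([42., 85.]))]
to 0 25 180 0 turn [-0.001  0.002  0.299] shift [  6.9   1.  -65.7]
to 0 135 180 0 turn [-0.001  0.002  0.299] shift [-98.2 -31.4 -65.5]
to 0 135 122 0 turn [-0.001  0.002  0.299] shift [-98.2 -31.3  -7.5]
```

View pics/s6.png

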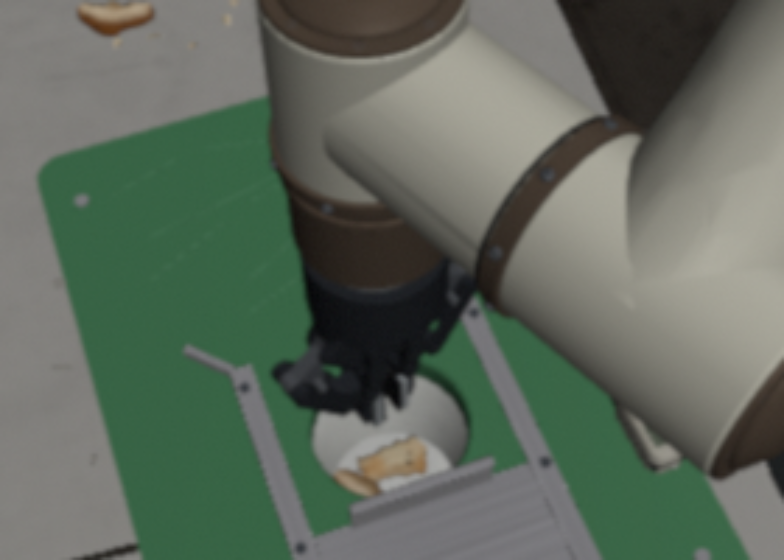

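Both pieces are in the tub ((393,460) and (357,482) in the crop). Now I go over the tab to its +y side.

Emit:
carry_out(
  motion=[
    [0, 0, 0, 2, 0, -40, -0.75],
    [0, 0, 0.1, 0, 0, -66, -0.75],
    [0, 0, 0.2, -50, -16, -66, -0.75],
    [0, 0, 0.299, -98, -31, -66, -0.75],
    [0, 0, 0.299, -98, -31, -66, -0.75],
  ],
)

```text
clock: 12.88
position: [520.8, 220.1, 180.4]
ee_rot: [0.741, -0.672, -0.0, -0.001]
contact_force: [-0.8, 0.2, -0.7]
gripper_width: 10.4
grasp_force: 0.0
```

Emit:
carry_out(
  motion=[
    [0, 0, 0, 0, 0, 25, -0.75],
    [0, 0, 0, 0, 0, 48, -0.75],
    [0, 0, 0, 0, 0, 57, -0.75],
    [0, 0, 0, 0, 0, 57, -0.75],
    [0, 0, 0, 0, 0, 57, -0.75],
  ],
)

```text
clock: 13.5
position: [521.2, 218.1, 124.4]
ee_rot: [0.74, -0.673, -0.0, -0.001]
contact_force: [-0.1, -0.6, 0.1]
gripper_width: 10.9
grasp_force: 0.0
```

```bash
python3 -c "
from h import *
st(); go(0,-1,122)"
```

```text
t 13.5 board [  0.3 134.9] z 124.4 yaw -0.0 F [-0.1 -0.6  0.1] w 10.9
to 0 -1 122 0 turn [-0.002  0.002 -0.   ] shift [135.9   0.2   2.1]
```

Emit:
carry_out(
  motion=[
    [0, 0, 0, 18, 0, 2, -0.75],
    [0, 0, 0, 40, 0, 2, -0.75],
    [0, 0, 0, 62, 0, 2, -0.75],
    [0, 0, 0, 84, 0, 2, -0.75],
    [0, 0, 0, 106, 0, 2, -0.75],
  ],
)

```text
clock: 14.12
position: [531.1, 111.0, 121.9]
ee_rot: [0.74, -0.673, -0.0, -0.002]
contact_force: [0.0, 3.5, 1.0]
gripper_width: 10.8
grasp_force: 1.3
```

Emit:
carry_out(
  motion=[
    [0, 0, 0, 12, 0, 0, -0.75],
    [0, 0, 0, 22, 0, 0, -0.75],
    [0, 0, 0, 28, 0, 0, -0.75],
    [0, 0, 0, 28, 0, 0, -0.75],
    [0, 0, 0, 28, 0, 0, -0.75],
  ],
)

```text
clock: 14.75
position: [532.5, 84.4, 120.7]
ee_rot: [0.74, -0.673, -0.001, 0.0]
contact_force: [-0.7, 0.5, -0.3]
gripper_width: 10.3
grasp_force: 0.0
```

```bash
python3 -c "
from h import *
st(); go(0,-1,122)"
```

```text
t 14.75 board [-1.1  0.7] z 120.7 yaw 0.0 F [-0.7  0.5 -0.3] w 10.3
to 0 -1 122 0 turn [0.002 0.001 0.   ] shift [ 1.7 -1.1 -1.3]
```

Not at the stop yet; I press on until the force rises.

Emit:
carry_out(
  motion=[
    [0, 0, 0, 3, 0, 0, -0.75],
    [0, 0, 0, 5, 0, 0, -0.75],
    [0, 0, 0, 7, 0, 0, -0.75],
    [0, 0, 0, 7, 0, 0, -0.75],
  ],
)

```text
clock: 15.25
position: [533.2, 81.4, 120.9]
ee_rot: [0.74, -0.673, -0.002, -0.003]
contact_force: [-5.0, 15.2, -0.1]
gripper_width: 10.6
grasp_force: 7.9
```

```bash
python3 -c "
from h import *
st()"
```

```text
t 15.25 board [-0.7 -2.4] z 120.9 yaw -0.0 F [-5.  15.2 -0.1] w 10.6
```

The force rises to 16 N at the expected shut position, so the cover is shut. Backing off and lifting away.

Emit:
carry_out(
  motion=[
    [0, 0, 0, -8, 0, 0, -0.75],
    [0, 0, 0, -10, 0, -40, -0.75],
    [0, 0, 0, -10, 0, -95, -0.75],
    [0, 0, 0, 50, 0, -130, -0.75],
    [0, 0, 0, 110, 0, -130, -0.75],
  ],
)

```text
clock: 15.88
position: [545.4, -29.0, 254.3]
ee_rot: [0.741, -0.672, 0.002, -0.003]
contact_force: [0.8, -0.1, -0.1]
gripper_width: 10.9
grasp_force: 0.0
```

Emit:
carry_out(
  motion=[
    [0, 0, 0, 60, 0, 0, -0.75],
    [0, 0, 0, 120, 0, 0, -0.75],
    [0, 0, 0, 120, 0, 0, -0.75],
    [0, 0, 0, 120, 0, 0, -0.75],
  ],
)

```text
clock: 16.38
position: [555.0, -148.1, 250.3]
ee_rot: [0.74, -0.673, -0.001, -0.0]
contact_force: [0.0, 1.1, -0.3]
gripper_width: 10.5
grasp_force: 0.0
```

```bash
python3 -c "
from h import *
im=get_image('side'); cv2.imwrite('pics/s7.png',im['color']);st()"
```

```text
t 16.43 board [  -0.6 -232.2] z 250.5 yaw 0.001 F [0.2 0.3 0.2] w 10.8
```

View pics/s7.png

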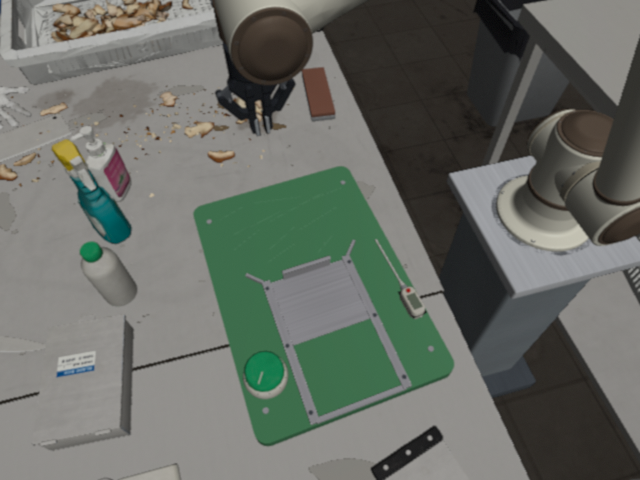

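The cover is shut (tab at (306,267)), the board is clear, and the timer (265,372) and thermometer (412,300) are where they were.

```bash
python3 -c "
from bench import *
print(job_done())"
```

```text
the job is handed in; nothing more can be done
None
```

I opened the cover, swept both mushroom pieces into the tub and shut the cover again; the timer and thermometer look unmoved in the last picture, and the job is handed in with no verdict returned.

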